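Press a wooden plaque flush onto a sloped counter stand

ROBOT

A 6-joint arm with a two-finger parallel gripper is mounted at the origin on the work surface. World frame = base frame: x ahead of the robot, y to its left, z up, the work surface at z = 0. Lengths are in m, angles in degrees, forces in N, time in s.
With the tool pointing down it reaches from about 0.25 to 0.725 m from the base axis. Payload 9.7 kg.
Tool frame: the origin (TCP) lies between the finger pads; the fingertips stand 19 mm ahead of it and the grasp point (between the pads) is the TCP; z points along the fingers, y is the line along which they close (so a half turn about z gives the same grasp; the last joint's range is limited). The gripper opens to 85 mm and grips with 20 to 120 N. Pads are 22 mm wide; open, the fingers measure 114 mm over their backs; the gripper's body (76 mm by 85 mm) begins 54 mm behind the grasp point. The pads swing forward as they close: fully open they stand 13 mm farther back than shut.
Start: joints at [-73.969, 4.979, 10.078, 95.1, 0, 90], TCP at [0.152, -0.529, 0.25] pointing down, gripper open.
Joint ranges: [-179.16, 179.16], [-48.56, 103.87], [-65.8, 70.77], [-126.05, 130.52], [-82.76, 87.17], [-180, 180]. Speed limits (degrees/s): [127.2, 127.2, 147.25, 180, 180, 180].

INTERFACE

Orientations are given as [roll, pitch, yaw] about the fixed x, y, z axes, in that order (R = Rz(yaw) Ry(pitch) Rx(roll)).
In Python, from workcell import telemetry, camera, calibration, workorder gives the robot as it stands.
- The arm moves only by the tool play_rows, never from a script. Its argument "increments" is a list of rows, each a list of 3 entries, a list of its own where there are three numbers: the shift along the tool's x, y, z in mm, then the turn, a rotation vector about the tool's x, y, z in degrees, then the closure, from 0 (fully open) to 1 (shut). In form: [[[x, y, z], [ax, ay, az], jaw], ...]. A call has 1 to 20 rows; each row is the pose to reach, as a shift and turn from the pose commanded when the call began, along the tool's axes at that moment; what a row does not reach only later rows make up. A row lasts 1/10 s, in which the tool goes at most 50 mm and 8.59 degrees, less where a joint would pass 70% of its speed; a pose out of reach is approached as far as the arm can. A call with a gripper value outside its range is refused whole. The fingers move at their own pace and stop on an object; "grip_force" is the grip in N (left out, the last holds). Time passes only in rows, so rows that repeat a pose let the fingers close. It gives the time, the measured TCP pose, the force, the opening and the grip force at its end, in the units of the state.
- telemetry.get_obs(): the state, without advancing time (a new reading comes with each control period).
- camera(name): name is "scene" or "side" or "wrist"; returns (picture, depth): 400x640x3 uint8, red, green, blue; 400x640 float32, m along the optical axis (not along the pixel's ray), 0 where there is no reading.
- calibration(name): a dict with "vertical_fov" (degrees; the focal length in pixels is half the picture's height over the tangent of half this angle, whatever the lens; pixels are square), "cx", "cy" (the principal point, pixels), "k1" (the pictures are not rectified: a ray, as slopes to the right and down, at radius r is drawn at 1 + k1 r^2 times it, then the intrinsics apply), "rvec" (rotation vector, rad) and "tvec" (3), from world to camera coordinates, as OpenCV has them; the wrist camera has in their place "hand_eye" (4x4, takes a point from camera to tool coordinates, whose origin is the TCP and whose axes are the flange's). Camera axes: x right, y down, z forward; pixel columns grow to the right and rows downward; lengths in m; the calibration is good to about 2 mm. A picture is of the moment at which its call begins: read the wrist's pose just before it. calibration takes no time and is no camera call.
- workorder.job_done(): hands the job in; it is judged then, once.
The state is a dict: "time": time; "q": joint angles; "qd": joint speeds; "joint_efforts": joint torques, N m; "ee_pos": TCP position; "tcp_rot": TCP orientation; "wrist_force": force on the tool from outside, world axes, zero at the start; "torque": the same for the moment, N m; "opening": finger opening in m; "grasp_force": force on a finger pad.
Only numpy, scipy, OpenCV 4.12 (cv2) and the standard library are available. Lean on these libraries where they do the work, as an engineer would, in place of code of your own. Each camera call takes 0.05 s, during which the arm holds its last target. There are 200 camera calls.

TASK

Stick the small wooden plaque onto the sloped steel stand: lift it off the counter, keep its emblem side outward, tilt it to the slope of the stand's face, lay its back flush and square over the white adhesive sheet in the middle of the face and press it there gently but firmly for at least three seconds so the adhesive takes. Finish still gripping it and pressing it flush: do not let go. Do not change the angle of the stand's face, do not hammer on it, and leave the two shakers and the dish where they are.

Things in the scene. Friction and masses are not known exactly. Their poses are not given: they have to be found in the camera images.
- plaque: loose wooden block plaque, 90 (its x) x 56 (its y) x 20 mm thick (its z), 110 g give or take, dark slate inlay and round brass emblem on its upper side; lies flat on the counter, emblem up. Origin at the centre of its plain underside (the back that goes on the stand), z points out of the emblem side. The pattern is symmetric: either way up is right
- stand: steel tilting stand fixed to the counter: foot plate 120 x 176 x 10 mm, a 26 mm wide upright at each end (y = +-81 mm, 98 mm tall at the round hinge boss, with a black knob outside) and the tilting face between them. Origin at the centre of the underside of the foot; x points horizontally from the low edge of the face to under its high edge, y along the hinge. The hinge axis is 85 mm above the counter
- face (a joint): slope of the stand's face in rad: 0 is level, larger lifts the edge on the stand's +x side so the face looks up and back to the stand's -x side. Hinge at mid-face, held by stiff friction (4 N m); different at each start, to be left as it is (0.2 to 0.5 rad)
- face_centre (a point): centre of the upper surface of the dark steel face, a flat plate 140 mm (up the slope, its x) x 130 mm (level, its y), 8 mm thick; its z is the outward normal of the face. A white adhesive sheet 90 mm (x) x 56 mm (y), flush with the surface, marks where the plaque goes, long side up the slope. The surface is 6 mm out from the hinge axis. There is no ledge to carry the plaque
- face_top (a point): middle of the high edge of the same face, 70 mm up the slope from face_centre
- shaker_a: white ceramic shaker, 42 mm across, 68 mm tall, origin at the centre of its underside; bystander
- shaker_b: second white shaker, the same; bystander
- dish: small white ceramic soy dish, 80 mm across, 25 mm tall, origin at the centre of its underside; bystander
Things that resemble listed ones, but are neither listed nor needed, are in the scene too. What is meant by the plaque is not turquoise, and is the larger of those in its own colour.

How it is judged (in metres and radians):
On the way, in this order (a step that is already met when the one before it is completed fails the run):
1. the plaque is gripped and carried clear of the counter and the stand (height (world z) of plaque above 0.03 m and contact force between plaque and the fingers above 2 N and contact force between plaque and table below 0.05 N and contact force between plaque and stand below 0.05 N), for 0.2 s.
2. the plaque is pressed flush and square on the middle of the face for three seconds (x of plaque in the frame of face_centre between -0.012 and 0.012 m and y of plaque in the frame of face_centre between -0.012 and 0.012 m and z of plaque in the frame of face_centre between -0.003 and 0.003 m and angle between the z axis of plaque and the z axis of face_centre, either way round below 0.06 rad and angle between the x axis of plaque and the x axis of face_centre, either way round below 0.12 rad and angle between plaque's own z axis and vertical below 1.2 rad and contact force between plaque and stand between 2 and 40 N and contact force between plaque and the fingers above 12 N and contact force between plaque and table below 0.05 N and height (world z) of plaque above 0.05 m and linear speed of plaque below 0.02 m/s and contact force between plaque and shaker_a below 0.05 N and contact force between plaque and shaker_b below 0.05 N and contact force between plaque and dish below 0.05 N), for 3 s.
At the end, for the whole second after the job is handed in: Plaque still gripped (over 12 N) and pressed on the face with 2 to 40 N: back within 3 mm and 0.06 rad of flush, centred within 12 mm each way, long side within 0.12 rad of up the slope, at rest, touching no counter or bystander (all of step 2); the arm keeps its last pose, push and grip.
It fails at once if the stand's face was pushed to another angle (its top edge moved over 7 mm) (distance of face_top from where it was at the start of the episode above 0.007 m).
It fails at once if the plaque was hammered on the stand (over 60 N) (contact force between plaque and stand above 60 N).
It fails at once if a bystander was moved over 30 mm (distance of any of shaker_a, shaker_b, dish from where it was at the start of the episode above 0.03 m).
It also fails if it takes over 45 s, if anything falls off the work surface, if the arm or the gripper's body presses on something with over 40 N, if the wrist force passes 120 N, or if a joint passes its speed limit or range.

## Working session

There is one attempt and no reset: what is moved stays moved. The work goes in short steps, Python scripts to look and compute and a tool call to move; the robot and the scene stay as the last step left them, time stands still between calls to the robot, and variables do not carry over. Pictures are saved under pics/ and viewed, at most 10 in all, crops included, and the job is handed in when it is done.

Besides the shell and the picture viewer there is one more tool, called after "Call:" in YAML: its name, and indented under it one key for each argument. play_rows: Moves the arm, as the interface text tells. Its arguments: {"type":"object","properties":{"increments":{"type":"array"},"grip_force":{"type":"number"}},"required":["increments"]}

```bash
ls; mkdir -p pics; cat > h.py <<'E'
import numpy as np, cv2
from scipy.spatial.transform import Rotation as R
from workcell import telemetry, camera, calibration, workorder
def grab(n):
    o=telemetry.get_obs(); p,d=camera(n); c=calibration(n)
    f=200/np.tan(np.radians(c['vertical_fov'])/2)
    if 'hand_eye' in c:
        T=np.eye(4); T[:3,:3]=R.from_euler('xyz',o['tcp_rot'],degrees=True).as_matrix(); T[:3,3]=o['ee_pos']
        T=T@np.array(c['hand_eye'])
    else:
        Rm=R.from_rotvec(np.ravel(c['rvec'])).as_matrix(); T=np.eye(4); T[:3,:3]=Rm.T; T[:3,3]=-Rm.T@np.ravel(c['tvec'])
    return dict(p=p,d=d,T=T,f=f,c=c)
def slopes(g,uv):
    uv=np.atleast_2d(uv).astype(float); s=(uv-[g['c']['cx'],g['c']['cy']])/g['f']; x=s.copy()
    for _ in range(20): x=s/(1+g['c']['k1']*(x**2).sum(1,keepdims=True))
    return np.c_[x,np.ones(len(x))]
def plane(g,uv,z):  # onto world z
    r=slopes(g,uv)@g['T'][:3,:3].T; o=g['T'][:3,3]
    return o+r*((z-o[2])/r[:,2])[:,None]
def pts(g,uv):  # by depth
    uv=np.atleast_2d(uv).astype(int); z=g['d'][uv[:,1],uv[:,0]]
    return (slopes(g,uv)*z[:,None])@g['T'][:3,:3].T+g['T'][:3,3]
def save(n,p): cv2.imwrite('pics/'+n+'.png',cv2.cvtColor(p,cv2.COLOR_RGB2BGR))
E
python3 - <<'E'
from h import *
for n in('scene','side'):
    g=grab(n); save(n,g['p']); print(n,g['T'].round(3),g['f'])
o=telemetry.get_obs();print(o)
E
```

```text
pics
scene [[-0.831  0.418 -0.366  0.928]
 [ 0.556  0.643 -0.527  0.606]
 [ 0.015 -0.641 -0.767  0.855]
 [ 0.     0.     0.     1.   ]] 491.49433774290344
side [[-0.832 -0.353  0.429  0.143]
 [-0.555  0.552 -0.622  0.644]
 [-0.017 -0.755 -0.655  0.744]
 [ 0.     0.     0.     1.   ]] 495.38924298886104
{'time': 0.1, 'q': array([-7.39687193e+01,  5.00903823e+00,  1.00390401e+01,  9.50996381e+01,
       -1.34386845e-04,  9.00001333e+01]), 'qd': array([ 0.06371096, -0.14012341,  0.1418542 , -0.13863553, -0.00913397,
       -0.17536037]), 'joint_efforts': array([ 1.71218337e-03, -5.21561623e+01,  4.65654445e+01,  1.60227797e-02,
        4.35744948e-05, -1.32918862e-05]), 'ee_pos': array([ 0.15183841, -0.5284367 ,  0.24964391]), 'tcp_rot': array([-1.79930364e+02,  1.34548721e-04,  1.60311476e+01]), 'wrist_force': array([ 0.77584278,  0.13949433, -1.08451433]), 'torque': array([0.05381154, 0.01693588, 0.00217731]), 'grasp_force': 0.0, 'opening': 0.08546673480255433}
```

View pics/scene.png

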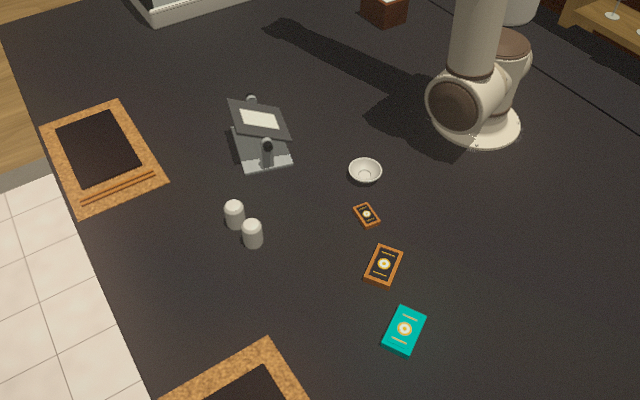

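View pics/side.png

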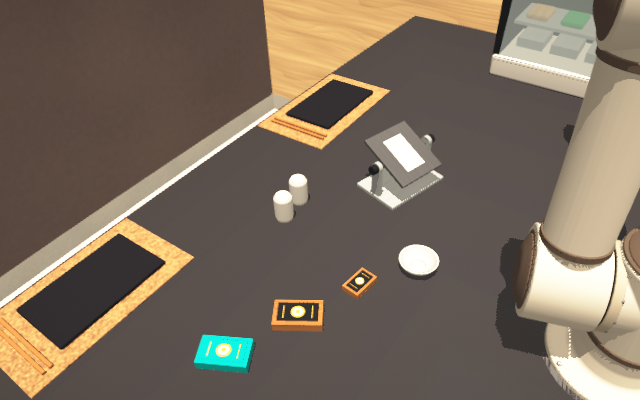

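Scene view: the candidates are the turquoise block (404,330), the large wooden one (384,264) and the small wooden one (366,214). The large wooden one fits, since it isn't turquoise and is the bigger of the two brown ones. The stand is at (260,125) with its white sheet at (259,119), the shakers are at (234,213) and (252,233), and the dish is at (365,171). The side view shows the same, with the plaque at (298,314) and the sheet at (404,152).

```bash
cat > m.py <<'E'
from h import *
def region(mask,seed):
    n,l,s,c=cv2.connectedComponentsWithStats(mask.astype(np.uint8)); 
    ys,xs=np.nonzero(l>0); i=np.argmin((xs-seed[0])**2+(ys-seed[1])**2); return l==l[ys[i],xs[i]]
def sheet(g,seed):
    p=g['p'].astype(int); m=region((p.min(2)>150),seed); v,u=np.nonzero(m)
    P=pts(g,np.c_[u,v]); c=np.median(P,0); 
    # local plane from depth (sheet + surrounding)
    k=cv2.dilate(m.astype(np.uint8),np.ones((7,7)))>0; v2,u2=np.nonzero(k&(g['d']>0)); Q=pts(g,np.c_[u2,v2])
    for _ in range(4):
        c=Q.mean(0); n=np.linalg.svd(Q-c,full_matrices=0)[2][2]; r=(Q-c)@n; Q=Q[abs(r)<max(.002,2*r.std())]
    n*=np.sign(n[2]); 
    ct=max(cv2.findContours(m.astype(np.uint8),0,2)[0],key=cv2.contourArea)[:,0]
    ry=slopes(g,np.c_[u,v])@g['T'][:3,:3].T; o=g['T'][:3,3]; W=o+ry*(((c-o)@n)/(ry@n))[:,None]
    y=np.cross([0,0,1],n); y/=np.linalg.norm(y); x=np.cross(y,n); 
    ab=np.c_[(W-W.mean(0))@x,(W-W.mean(0))@y].astype(np.float32); rc=cv2.minAreaRect(ab*1000)
    return dict(cen=W.mean(0)+ (rc[0][0]*x+rc[0][1]*y)/1000,mean=W.mean(0),n=n,tilt=np.arccos(n[2]),dirn=np.degrees(np.arctan2(-n[1],-n[0])),rect=rc,res=r.std(),npx=len(u))
def plaque(g,seed,zt=.02):
    h=cv2.cvtColor(g['p'],cv2.COLOR_RGB2HSV); b=np.zeros(h.shape[:2],bool); s=45; b[seed[1]-s:seed[1]+s,seed[0]-s:seed[0]+s]=1
    k=(h[...,1]>90)&(h[...,2]>60)&b; k=region(k,seed)
    v,u=np.nonzero(k); P=pts(g,np.c_[u,v]); t=P[:,2]>zt-.005
    W=plane(g,np.c_[u,v][t],zt); rc=cv2.minAreaRect((W[:,:2]*1000).astype(np.float32)); bx=cv2.boxPoints(rc)
    return rc,P[t,2].mean(),P[:,2].min(),bx.round(0).tolist()
E
python3 - <<'E'
from m import *
for n,s,q in(('scene',(259,119),(372,264)),('side',(404,152),(276,314))):
    g=grab(n); print(n); print(sheet(g,s)); print(plaque(g,q))
    if n=='scene': save('crop',cv2.resize(g['p'][180:370,320:460],None,fx=3,fy=3,interpolation=2))
    for nm,uv in (('a','234 205'),('b','252 226'),('dish','365 171')) if n=='scene' else (): print(nm,pts(g,[[int(t) for t in uv.split()]]).round(3))
E
```

```text
scene
{'cen': array([ 0.53315872, -0.21912895,  0.09055319]), 'mean': array([ 0.53405647, -0.2187854 ,  0.09091521]), 'n': array([-0.40880607,  0.11416236,  0.90545268]), 'tilt': np.float64(0.4383512972140611), 'dirn': np.float64(-15.60281518922562), 'rect': ((0.8529090881347656, 0.572357177734375), (57.7128791809082, 90.00353240966797), 89.55162811279297), 'res': np.float64(0.0009930343063992157), 'npx': 491}
(((507.7215881347656, 233.68035888671875), (94.94049835205078, 56.554481506347656), 32.194522857666016), np.float64(0.02076762643496064), np.float64(-0.0005571850860448535), [[452.0, 232.0], [483.0, 184.0], [563.0, 235.0], [533.0, 283.0]])
a [[ 0.701 -0.028  0.071]]
b [[0.696 0.038 0.068]]
dish [[ 0.371 -0.004  0.007]]
side
{'cen': array([ 0.53086971, -0.21878026,  0.08982174]), 'mean': array([ 0.53091817, -0.21832377,  0.08979231]), 'n': array([-0.40060498,  0.10124862,  0.91063954]), 'tilt': np.float64(0.4259671309817493), 'dirn': np.float64(-14.183865927556907), 'rect': ((-0.07123947143554688, 0.45444488525390625), (60.67851638793945, 93.2715072631836), 87.81369018554688), 'res': np.float64(0.0012604388736149527), 'npx': 800}
(((503.13323974609375, 238.485595703125), (86.64444732666016, 67.77218627929688), 34.59799575805664), np.float64(0.024933711363649982), np.float64(-0.0032626581062430438), [[448.0, 242.0], [487.0, 186.0], [558.0, 235.0], [520.0, 291.0]])
```

View pics/crop.png

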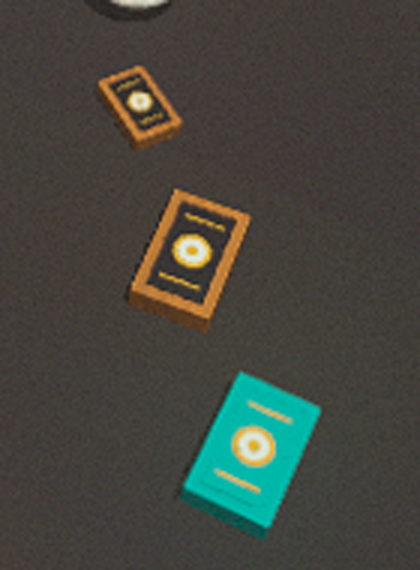

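The crop confirms it: the large wooden plaque, with its slate inlay and brass emblem up, is at crop (190,255). First I'll look at the stand from near.

```bash
cat >> m.py <<'E'
def delta(pos,Rt,obs=None):
    o=obs or telemetry.get_obs(); R0=R.from_euler('xyz',o['tcp_rot'],degrees=True)
    d=R0.inv().apply(np.array(pos)-o['ee_pos'])*1000; w=np.degrees((R0.inv()*Rt).as_rotvec())
    print('shift',d.round(1),'turn',w.round(2),'rows',np.linalg.norm(d)/50,np.linalg.norm(w)/8.59)
def down(yaw): return R.from_euler('xyz',[180,0,yaw],degrees=True)
E
python3 - <<'E'
from m import *
print(calibration('wrist'))
delta([.46,-.20,.30],down(-15))
E
```

```text
{'vertical_fov': 66.36264654190393, 'cx': 317.28129687110095, 'cy': 201.61046521014953, 'k1': -0.02803514065729066, 'hand_eye': array([[-1.54604892e-03, -9.64854528e-01, -2.62780042e-01,
         6.69328035e-02],
       [ 9.99998538e-01, -1.68382069e-03,  2.99091822e-04,
         4.20842295e-04],
       [-7.31054571e-04, -2.62779195e-01,  9.64855720e-01,
        -1.23925533e-01],
       [ 0.00000000e+00,  0.00000000e+00,  0.00000000e+00,
         1.00000000e+00]])}
shift [ 386.9 -230.7  -49.9] turn [-5.000e-02  1.000e-02  3.103e+01] rows 9.063367711150576 3.612484521950738
```

Call:
play_rows:
  increments:
    - [[387,-231,-50],[0,0,31],0]
    - [[387,-231,-50],[0,0,31],0]
    - [[387,-231,-50],[0,0,31],0]
    - [[387,-231,-50],[0,0,31],0]
    - [[387,-231,-50],[0,0,31],0]
    - [[387,-231,-50],[0,0,31],0]
    - [[387,-231,-50],[0,0,31],0]
    - [[387,-231,-50],[0,0,31],0]
    - [[387,-231,-50],[0,0,31],0]
    - [[387,-231,-50],[0,0,31],0]
    - [[387,-231,-50],[0,0,31],0]
    - [[387,-231,-50],[0,0,31],0]
    - [[387,-231,-50],[0,0,31],0]
    - [[387,-231,-50],[0,0,31],0]

```text
time: 1.6
ee_pos: [0.4593, -0.2007, 0.3003]
tcp_rot: [180.0, 0.0, -15.1]
wrist_force: [0.4, -0.7, 0.2]
opening: 0.0851
grasp_force: 0.0
```

```bash
python3 - <<'E'
from m import *
g=grab('wrist'); save('w1',g['p']); o=telemetry.get_obs(); print(o['time'],o['ee_pos'],o['tcp_rot'],o['wrist_force'])
c=g['T'];uv=(slopes(g,[[320,200]]));
pc=(np.array([.532,-.219,.09])-c[:3,3])@c[:3,:3]; u=(pc[:2]/pc[2]*g['f']+[317,201]).astype(int); print(u)
print(sheet(g,u))
delta([.48,.225,.22],down(33))
E
```

```text
1.65 [ 0.4593391  -0.20067288  0.30033814] [ 1.79993393e+02 -2.81920611e-03 -1.50765010e+01] [-0.32525896 -0.12603684  0.64361598]
[315 110]
{'cen': array([ 0.53421456, -0.2179852 ,  0.09095429]), 'mean': array([ 0.54722325, -0.2149189 ,  0.09635749]), 'n': array([-0.40448048,  0.11790154,  0.90691497]), 'tilt': np.float64(0.434893374261859), 'dirn': np.float64(-16.25081392933264), 'rect': ((12.824634552001953, 6.584175109863281), (139.7179412841797, 177.0091552734375), 0.03552946448326111), 'res': np.float64(0.001750725441797357), 'npx': 15843}
shift [ -90.8 -416.4   80.3] turn [ 1.000e-02  0.000e+00 -4.808e+01] rows 8.673603373860217 5.596798802749954
```

View pics/w1.png

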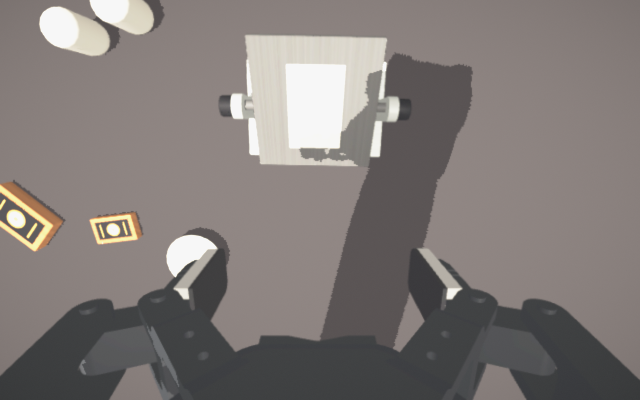

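Wrist view: sheet corners are about (286,64), (345,64), (342,149) and (289,149), and face plate corners about (247,36), (386,38), (373,166) and (260,165). I'll cast those onto the fitted plane and move on to the plaque.

```bash
cat > face.py <<'E'
from m import *
def face(g,poly,sheetc):
    k=np.zeros(g['d'].shape,np.uint8); cv2.fillPoly(k,[np.int32(poly)],1); k=cv2.erode(k,np.ones((9,9)))
    v,u=np.nonzero((k>0)&(g['d']>0)); Q=pts(g,np.c_[u,v])
    for _ in range(5):
        c=Q.mean(0); n=np.linalg.svd(Q-c,full_matrices=0)[2][2]; r=(Q-c)@n; Q=Q[abs(r)<max(.0015,2*r.std())]
    n*=np.sign(n[2]); o=g['T'][:3,3]; print('n',n,'tilt',np.arccos(n[2]),'yaw',np.degrees(np.arctan2(-n[1],-n[0])),'res',r.std())
    for P in (poly,sheetc):
        ry=slopes(g,P)@g['T'][:3,:3].T; W=o+ry*(((c-o)@n)/(ry@n))[:,None]
        up=(W[0]+W[1]-W[2]-W[3])/2; ac=(W[1]+W[2]-W[0]-W[3])/2
        print('cen',W.mean(0).round(4),'len',np.linalg.norm(up),np.linalg.norm(ac),'yaw up',np.degrees(np.arctan2(up[1],up[0])),'across',np.degrees(np.arctan2(ac[1],ac[0]))+90)
E
python3 - <<'E'
from face import *
g=grab('wrist')
face(g,[(247,36),(386,38),(373,166),(260,165)],[(286,64),(345,64),(342,149),(289,149)])
E
```

```text
n [-0.40612362  0.11819546  0.90614207] tilt 0.43672427886167403 yaw -16.226749945772127 res 0.0006531739087844728
cen [ 0.5329 -0.2199  0.0907] len 0.13908128271634454 0.13044478868560513 yaw up -15.283391014375496 across -15.78963311711557
cen [ 0.5327 -0.2188  0.0904] len 0.09296098619030002 0.0584867279946898 yaw up -15.395174673935164 across -15.180211644194827
```

Call:
play_rows:
  increments:
    - [[-91,-416,80],[0,0,-48],0]
    - [[-91,-416,80],[0,0,-48],0]
    - [[-91,-416,80],[0,0,-48],0]
    - [[-91,-416,80],[0,0,-48],0]
    - [[-91,-416,80],[0,0,-48],0]
    - [[-91,-416,80],[0,0,-48],0]
    - [[-91,-416,80],[0,0,-48],0]
    - [[-91,-416,80],[0,0,-48],0]
    - [[-91,-416,80],[0,0,-48],0]
    - [[-91,-416,80],[0,0,-48],0]
    - [[-91,-416,80],[0,0,-48],0]
    - [[-91,-416,80],[0,0,-48],0]
    - [[-91,-416,80],[0,0,-48],0]

```text
time: 3.0
ee_pos: [0.4799, 0.2245, 0.2208]
tcp_rot: [180.0, -0.0, 32.9]
wrist_force: [0.3, -0.8, -0.4]
opening: 0.0852
grasp_force: 0.0
```

```bash
python3 - <<'E'
from m import *
g=grab('wrist'); save('w2',g['p']); o=telemetry.get_obs(); print(o['time'],o['ee_pos'],o['tcp_rot'])
h=cv2.cvtColor(g['p'],cv2.COLOR_RGB2HSV); k=((h[...,1]>110)&(h[...,0]<25)&(h[...,2]>60)).astype(np.uint8)
for c in cv2.findContours(k,0,2)[0]:
    if cv2.contourArea(c)>800:
        W=plane(g,c[:,0],.02); rc=cv2.minAreaRect((W[:,:2]*1000).astype(np.float32)); print(cv2.minAreaRect(c),rc,cv2.boxPoints(rc).round().tolist(), np.median(pts(g,c[:,0])[:,2]))
E
```

```text
3.05 [0.47989792 0.22461474 0.2208501 ] [ 1.79989236e+02 -5.15224627e-02  3.29328703e+01]
```

View pics/w2.png

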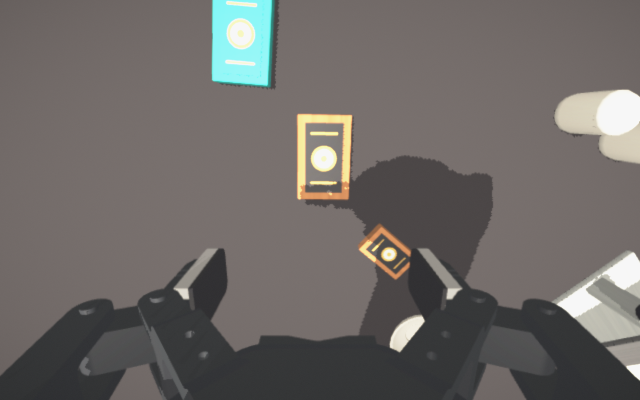

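Wrist view: the plaque is at (324,157) with corners about (297,115), (352,115), (350,199) and (298,199). The small one is at (388,252) and the turquoise block at (243,40).

```bash
python3 - <<'E'
from m import *
g=grab('wrist')
h=cv2.cvtColor(g['p'],cv2.COLOR_RGB2HSV); k=((h[...,1]>80)&(h[...,2]>60)).astype(np.uint8); k[:100]=0; k[210:]=0; k[:,:285]=0;k[:,365:]=0
k=cv2.morphologyEx(k,cv2.MORPH_CLOSE,np.ones((5,5)))
c=max(cv2.findContours(k,0,2)[0],key=cv2.contourArea); print(cv2.boxPoints(cv2.minAreaRect(c)))
for uv in (c[:,0],np.array([(297,115),(352,115),(350,199),(298,199)])):
    W=plane(g,uv,.02); rc=cv2.minAreaRect((W[:,:2]*1000).astype(np.float32)); print(rc)
print('emblem',plane(g,[[324,158]],.02), pts(g,[[324,158]]))
delta([.507,.236,.12],down(32.5))
E
```

```text
[[296.99997 199.     ]
 [296.99997 114.00001]
 [351.99997 114.     ]
 [351.99997 199.     ]]
((506.1539611816406, 232.59774780273438), (90.6068344116211, 56.9939079284668), 32.12174606323242)
((506.0710754394531, 231.83309936523438), (88.98423767089844, 57.11442947387695), 32.82667541503906)
emblem [[0.50629653 0.23230704 0.02      ]] [[0.50643935 0.23244208 0.02155595]]
shift [ 28.8   5.3 100.8] turn [ 0.01 -0.04  0.44] rows 2.0988999760307476 0.05146105529256041
```

Call:
play_rows:
  increments:
    - [[26,7.5,50],[0,0,0.5],0]
    - [[26,7.5,100],[0,0,0.5],0]
    - [[26,7.5,150],[0,0,0.5],0]
    - [[26,7.5,180],[0,0,0.5],0]
    - [[26,7.5,195],[0,0,0.5],0]
    - [[26,7.5,202],[0,0,0.5],0]
    - [[26,7.5,202],[0,0,0.5],0]
    - [[26,7.5,202],[0,0,0.5],0]
  grip_force: 60

```text
time: 3.9
ee_pos: [0.5067, 0.234, 0.0205]
tcp_rot: [180.0, -0.2, 32.5]
wrist_force: [-0.7, 0.6, 1.6]
opening: 0.0853
grasp_force: 0.0
```

Call:
play_rows:
  increments:
    - [[0,0,0],[0,0,0],0.3]
    - [[0,0,0],[0,0,0],0.5]
    - [[0,0,0],[0,0,0],1]
    - [[0,0,0],[0,0,0],1]
    - [[0,0,0],[0,0,0],1]
    - [[0,0,0],[0,0,0],1]
    - [[0,0,0],[0,0,0],1]
    - [[0,0,0],[0,0,0],1]

```text
time: 4.7
ee_pos: [0.5062, 0.2339, 0.0198]
tcp_rot: [180.0, -0.1, 32.5]
wrist_force: [-1.0, -1.4, 7.4]
opening: 0.0548
grasp_force: 64.7
```

Call:
play_rows:
  increments:
    - [[0,0,-10],[0,0,0],1]
    - [[0,0,-30],[0,0,0],1]
    - [[0,0,-80],[0,0,0],1]
    - [[0,0,-130],[0,0,0],1]
    - [[0,0,-180],[0,0,0],1]
    - [[0,0,-180],[0,0,0],1]
    - [[0,0,-180],[0,0,0],1]
    - [[0,0,-180],[0,0,0],1]

```text
time: 5.5
ee_pos: [0.505, 0.2334, 0.1971]
tcp_rot: [-180.0, 0.1, 32.5]
wrist_force: [0.1, -0.0, -1.8]
opening: 0.0547
grasp_force: 64.1
```

```bash
python3 - <<'E'
from m import *
o=telemetry.get_obs(); print(o['ee_pos'],o['wrist_force'],o['opening'])
out=[]
for n in('scene','side'):
    g=grab(n); T=g['T']; pc=(np.array(o['ee_pos'])+[0,0,-.0]-T[:3,3])@T[:3,:3]; u,v=(pc[:2]/pc[2]*g['f']+[320,200]).astype(int); print(u,v)
    u=np.clip(u,60,580);v=np.clip(v,50,350)
    out.append(cv2.resize(g['p'][v-50:v+50,u-60:u+60],(400,333),interpolation=2))
save('held',np.hstack(out))
E
```

```text
[0.50500884 0.23337628 0.1971318 ] [ 0.14012434 -0.04770935 -1.83402571] 0.05470422964672315
397 203
278 237
```

View pics/held.png

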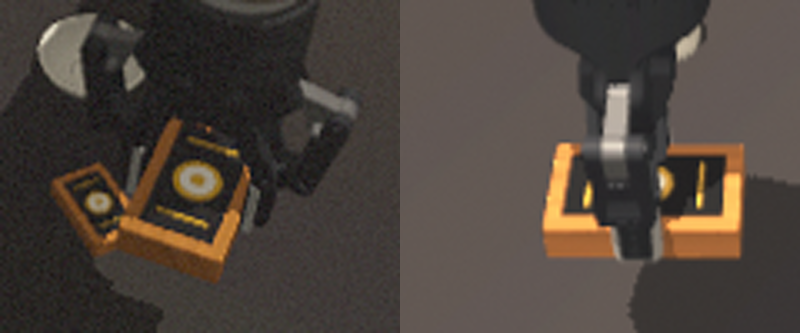

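The plaque is held level, and the fingertips sit a few mm short of its back. Next I'll move to a pose 60 mm above the face.

```bash
cat > tgt.py <<'E'
from m import *
C=np.array([.5328,-.2192,.0905]); t=.4355; a=np.radians(-15.5)
x=np.array([np.cos(t)*np.cos(a),np.cos(t)*np.sin(a),np.sin(t)]); n=np.array([-np.sin(t)*np.cos(a),-np.sin(t)*np.sin(a),np.cos(t)])
Rt=R.from_matrix(np.c_[x,np.cross(-n,x),-n])
def go(s): delta(C+n*(.0198+s)+x*.0008,Rt)
E
python3 -c "
from tgt import *
go(.06); print(telemetry.get_obs()['wrist_force'])"
```

```text
shift [-241.7  372.    33.9] turn [-10.41  23.63  47.27] rows 8.89858938546788 6.270139374176397
[-0.464776   -0.14836862 -1.12591823]
```

Call:
play_rows:
  increments:
    - [[-50,76,0],[-2,5,10],1]
    - [[-100,152,0],[-4,10,20],1]
    - [[-150,228,0],[-6,14,29],1]
    - [[-200,304,0],[-8,19,38],1]
    - [[-242,372,0],[-10.4,23.6,47.3],1]
    - [[-242,372,0],[-10.4,23.6,47.3],1]
    - [[-242,372,0],[-10.4,23.6,47.3],1]
    - [[-242,372,0],[-10.4,23.6,47.3],1]
    - [[-242,372,0],[-10.4,23.6,47.3],1]
    - [[-242,372,0],[-10.4,23.6,47.3],1]
    - [[-242,372,15],[-10.4,23.6,47.3],1]
    - [[-242,372,34],[-10.4,23.6,47.3],1]
    - [[-242,372,34],[-10.4,23.6,47.3],1]
    - [[-242,372,34],[-10.4,23.6,47.3],1]

```text
time: 7.0
ee_pos: [0.5014, -0.2087, 0.1634]
tcp_rot: [-179.9, -25.0, -15.5]
wrist_force: [0.8, 0.3, -1.4]
opening: 0.0547
grasp_force: 64.1
```

```bash
python3 - <<'E'
from tgt import *
o=telemetry.get_obs(); print(o['time'],o['ee_pos'],o['tcp_rot'],o['wrist_force'],o['opening'],o['grasp_force'])
go(.06); go(.005); go(0)
g=grab('wrist'); save('w3',g['p'])
E
```

```text
7.0 [ 0.50140219 -0.20873634  0.16340206] [-179.85320784  -24.96493744  -15.47868879] [ 0.77125231  0.34350408 -1.35674965] 0.05473964755071108 64.14235711097717
shift [0.  1.7 0.2] turn [-0.16 -0.01  0.02] rows 0.03418989090290171 0.018333547455262108
shift [-0.   1.8 55.2] turn [-0.16 -0.01  0.02] rows 1.1053352290574887 0.018333547455262108
shift [-0.   1.9 60.2] turn [-0.16 -0.01  0.02] rows 1.2052922193584765 0.018333547455262108
```

View pics/w3.png

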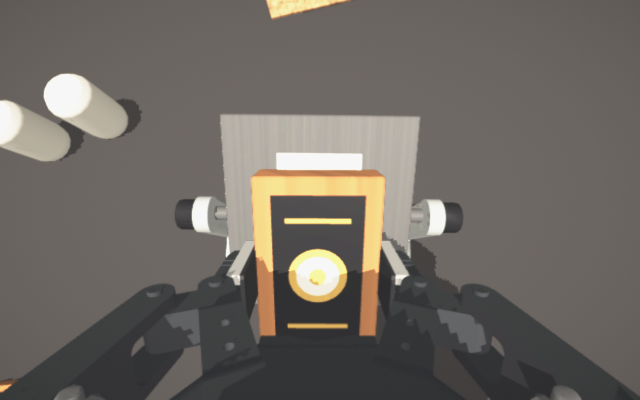

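The plaque is centred with the sheet (plaque at column 318, sheet at about 320, top edge at row 160), and emblem pixel (318,275) agrees with the assumed grip offset. I'll approach to about 4 mm above the face.

Call:
play_rows:
  increments:
    - [[0,1.2,15],[-0.16,0,0],1]
    - [[0,1.2,30],[-0.16,0,0],1]
    - [[0,1.2,42],[-0.16,0,0],1]
    - [[0,1.2,50],[-0.16,0,0],1]
    - [[0,1.2,54],[-0.16,0,0],1]
    - [[0,1.2,56],[-0.16,0,0],1]
    - [[0,1.2,56],[-0.16,0,0],1]
    - [[0,1.2,56],[-0.16,0,0],1]

```text
time: 7.85
ee_pos: [0.5242, -0.2177, 0.1141]
tcp_rot: [180.0, -25.1, -15.6]
wrist_force: [-0.1, -0.0, -1.5]
opening: 0.0541
grasp_force: 64.3
```

```bash
python3 - <<'E'
from tgt import *
go(0); o=telemetry.get_obs(); print(o['wrist_force'],o['wrist_force']@n,o['torque'])
E
```

```text
shift [-1.3 -0.9  5.3] turn [ 0.08 -0.14 -0.08] rows 0.11029665081026147 0.02060369640074589
[-0.09416576 -0.01763529 -1.50650198] -1.3295917528715977 [0.14020602 0.46926966 0.00283392]
```

Call:
play_rows:
  increments:
    - [[-1,-0.5,1],[0,0,0],1]
    - [[-1,-0.5,2],[0,0,0],1]
    - [[-1,-0.5,3],[0,0,0],1]
    - [[-1,-0.5,3],[0,0,0],1]

```text
time: 8.25
ee_pos: [0.5245, -0.2172, 0.1102]
tcp_rot: [180.0, -25.0, -15.6]
wrist_force: [0.2, 0.3, -1.4]
opening: 0.0544
grasp_force: 64.3
```

```bash
python3 - <<'E'
from tgt import *
go(0); o=telemetry.get_obs(); print(o['wrist_force'],o['wrist_force']@n,o['torque'])
E
```

```text
shift [ 0.2 -0.3  1.7] turn [ 0.07 -0.08 -0.08] rows 0.03486020161069283 0.015478032583924519
[ 0.20844586  0.25358014 -1.40983223] -1.3343868027393513 [ 0.10844814  0.50935229 -0.03188415]
```

Call:
play_rows:
  increments:
    - [[0,0,0.7],[0,0,0],1]
    - [[0,0,1.2],[0,0,0],1]
    - [[0,0,1.5],[0,0,0],1]
    - [[0,0,1.5],[0,0,0],1]

```text
time: 8.65
ee_pos: [0.5251, -0.2174, 0.109]
tcp_rot: [180.0, -25.0, -15.6]
wrist_force: [0.2, -0.2, -1.6]
opening: 0.0544
grasp_force: 64.3
```

Call:
play_rows:
  increments:
    - [[0,0,0.5],[0,0,0],1]
    - [[0,0,1],[0,0,0],1]
    - [[0,0,1],[0,0,0],1]

```text
time: 8.95
ee_pos: [0.5253, -0.2175, 0.1088]
tcp_rot: [180.0, -25.0, -15.6]
wrist_force: [-8.7, 3.2, 7.3]
opening: 0.0543
grasp_force: 65.4
```

```bash
python3 - <<'E'
from tgt import *
go(0); o=telemetry.get_obs(); print(o['wrist_force'],o['wrist_force']@n,o['torque'])
E
```

```text
shift [ 0.  -0.3  0.1] turn [ 0.08 -0.1  -0.08] rows 0.007062225111984861 0.017489135068318513
[-8.67981564  3.24674241  7.31654505] 10.528170422904507 [ 0.36574549  1.36617161 -0.06619259]
```

Contact came where predicted, at about 12 N normal. Now I hold and watch.

Call:
play_rows:
  increments:
    - [[-0.2,0,0.2],[0,0,0],1]
    - [[-0.2,0,0.2],[0,0,0],1]
    - [[-0.2,0,0.2],[0,0,0],1]
    - [[-0.2,0,0.2],[0,0,0],1]
    - [[-0.2,0,0.2],[0,0,0],1]
    - [[-0.2,0,0.2],[0,0,0],1]
    - [[-0.2,0,0.2],[0,0,0],1]
    - [[-0.2,0,0.2],[0,0,0],1]

```text
time: 9.75
ee_pos: [0.5253, -0.2175, 0.1088]
tcp_rot: [180.0, -25.1, -15.6]
wrist_force: [-8.6, 3.3, 7.9]
opening: 0.0546
grasp_force: 65.8
```

```bash
python3 - <<'E'
from tgt import *
go(0); o=telemetry.get_obs(); print(o['wrist_force'],o['wrist_force']@n,o['wrist_force']@x,o['torque'])
g=grab('wrist'); s=grab('side'); 
a=cv2.resize(g['p'],(480,300)); b=cv2.resize(s['p'][90:230,320:480],(320,300),interpolation=2); save('press',np.hstack([a,b]))
E
```

```text
shift [ 0.  -0.4  0.1] turn [ 0.08 -0.12 -0.08] rows 0.007263969508520567 0.019611307975948743
[-8.57937556  3.34053018  7.85944734] 10.990140278216195 -4.989441615425476 [ 0.42717048  1.43156931 -0.08991811]
```

View pics/press.png

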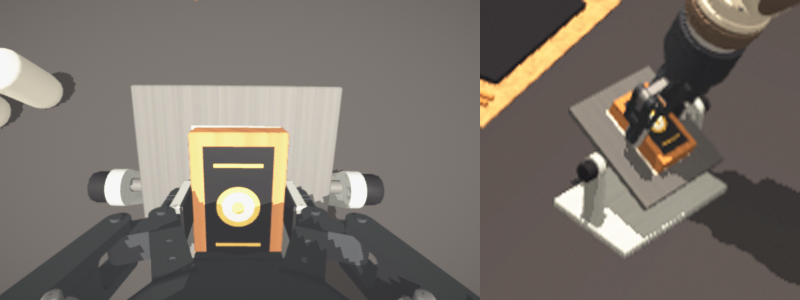

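The plaque lies on the sheet, square, with only a thin white sliver of sheet showing at its top edge (press view 238,127). The face hasn't moved. I'll keep holding for the required time.

Call:
play_rows:
  increments:
    - [[0,0,0],[0,0,0],1]
    - [[0,0,0],[0,0,0],1]
    - [[0,0,0],[0,0,0],1]
    - [[0,0,0],[0,0,0],1]
    - [[0,0,0],[0,0,0],1]
    - [[0,0,0],[0,0,0],1]
    - [[0,0,0],[0,0,0],1]
    - [[0,0,0],[0,0,0],1]
    - [[0,0,0],[0,0,0],1]
    - [[0,0,0],[0,0,0],1]
    - [[0,0,0],[0,0,0],1]
    - [[0,0,0],[0,0,0],1]
    - [[0,0,0],[0,0,0],1]
    - [[0,0,0],[0,0,0],1]
    - [[0,0,0],[0,0,0],1]
    - [[0,0,0],[0,0,0],1]
    - [[0,0,0],[0,0,0],1]
    - [[0,0,0],[0,0,0],1]
    - [[0,0,0],[0,0,0],1]
    - [[0,0,0],[0,0,0],1]

```text
time: 11.85
ee_pos: [0.5253, -0.2175, 0.1088]
tcp_rot: [180.0, -25.1, -15.6]
wrist_force: [-8.2, 4.5, 7.6]
opening: 0.0546
grasp_force: 65.8
```

Call:
play_rows:
  increments:
    - [[0,0,0],[0,0,0],1]
    - [[0,0,0],[0,0,0],1]
    - [[0,0,0],[0,0,0],1]
    - [[0,0,0],[0,0,0],1]
    - [[0,0,0],[0,0,0],1]
    - [[0,0,0],[0,0,0],1]
    - [[0,0,0],[0,0,0],1]
    - [[0,0,0],[0,0,0],1]
    - [[0,0,0],[0,0,0],1]
    - [[0,0,0],[0,0,0],1]
    - [[0,0,0],[0,0,0],1]
    - [[0,0,0],[0,0,0],1]
    - [[0,0,0],[0,0,0],1]
    - [[0,0,0],[0,0,0],1]
    - [[0,0,0],[0,0,0],1]
    - [[0,0,0],[0,0,0],1]
    - [[0,0,0],[0,0,0],1]
    - [[0,0,0],[0,0,0],1]
    - [[0,0,0],[0,0,0],1]
    - [[0,0,0],[0,0,0],1]

```text
time: 13.85
ee_pos: [0.5253, -0.2175, 0.1088]
tcp_rot: [180.0, -25.1, -15.6]
wrist_force: [-8.7, 2.4, 8.3]
opening: 0.0545
grasp_force: 65.8
```

```bash
python3 -c "
from h import *
print(workorder.job_done())"
```

```text
the job is handed in; nothing more can be done
None
```

I handed the job in with the plaque still gripped (about 66 N) and pressed on the adhesive sheet at about 12 N; it had been held there for nearly 5 s, and the hand-in returned no verdict.

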